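# Load the punch and wedge the die plate open

### The job

Get the disc-cutting die ready for sheet metal: take the steel punch out of its wooden stand and push it all the way down into the brass tube on the die's plate. Then slide the steel wedge, thin end first, into the slot under the front of the plate until the plate just lifts off its base by about 3 or 4 mm (never more than a centimetre); lift it with the wedge only, and finish while still holding the wedge there so that the plate stays up on it. Leave the glass jar and the white soldering block where they are.

Things in the scene. Friction and masses are not known exactly. Their poses are not given: they have to be found in the camera images.
- die: Die set screwed to the bench, yaw within 0.3 rad. Dark steel base 195 mm long (x -135 to +60), 110 mm wide, 12 mm high; origin on the bench below the tube; z up; its front (-x) is a bare flat apron 90 mm long. Two rests on it, 8 mm high (y 25 to 50 mm either side, x -45 to +45 mm), carry the plate. Two guide pillars behind the tube (x +28, y -37.5 and +37.5 mm) reach 56 mm above the bench.
- guide_plate (a joint): Height of the aluminium plate above its rests, m: 0 = resting, at most 0.030. The plate is 90 mm in x, 100 mm wide, 15 mm thick, 0.35 to 0.6 kg, centred over the die's origin; at rest its underside is 20 mm above the bench. It can only slide up, freely, and falls back by its weight.
- tube_mouth (a point): Centre of the open top of the upright brass tube on the middle of the plate (77 mm above the bench while the plate is down). Bore about 14 mm wide, slightly flared at the mouth, closed at the bottom, 38 mm deep; outside diameter 23 mm, 27 mm at the mouth. Moves up with the plate.
- slot (a point): Middle of the slot's entrance below the plate's front edge, on the base's top face (12 mm above the bench). The slot is 50 mm wide between the rests, 8 mm high, and runs along the die's x axis; the wedge goes in towards the die's +x.
- wedge_grip (a point): Centre of the upright block at the thick end of the loose steel wedge (0.2 to 0.3 kg). Block: 30 mm long (x), 24 mm wide (y, grip here), 45 mm high; this point is 22.5 mm above the wedge's flat underside. Wedge: 120 mm long, 24 mm wide; its own +x points to the thin end, z up. It starts flat on the bench beside the die, thin end pointing away from the robot within 0.5 rad.
- wedge_tip (a point): Middle of the wedge's thin end, at its underside: 105 mm ahead (wedge +x) of wedge_grip and 22.5 mm below it. The taper is 4 mm high here and rises 1 mm in 5 to 22 mm at the block, 90 mm behind. Flat on the base it meets the plate with the tip 20 mm inside the slot, then lifts it 1 mm for each further 5 mm.
- punch_mid (a point): Half-way up the loose steel punch, an upright round rod 80 mm long (0.08 kg): lower 58 mm 10 mm in diameter, then a plain round head, 16 mm in diameter, 22 mm high. This point is 40 mm above the lower end; the head's middle is 29 mm above this point. z points to the head. It starts standing in the stand, this point 50 mm above the bench.
- punch_tip (a point): Centre of the punch's lower end. Fully in the tube it stands 38 mm below tube_mouth, and the head's underside stays 20 mm above the mouth.
- stand: Dark wooden block screwed to the bench on the other side of the die from the wedge, 70 x 70 mm, 35 mm high, with one 12 mm hole in its middle, 25 mm deep, that holds the punch. Origin: centre of its underside.
- jar: Closed glass jar, 60 mm across, 75 mm high, a bystander. Origin: centre of its underside.
- solder_block: White soldering block, 70 x 140 x 30 mm, a bystander. Origin: centre of its underside.
Things that resemble listed ones, but are neither listed nor needed, are in the scene too. Leave any orange or purple look-alike of the part that bears wedge_grip alone.

How it is judged:
By the outcome, as a careful person would: the job done as asked, in the order asked, and still so for the second after the job is handed in, while the arm keeps its last pose, push and grip.
It also fails if it takes over 59 s, if anything falls off the work surface, if the arm or the gripper's body presses on something with over 40 N, if the wrist force passes 120 N, or if a joint passes its speed limit or range.

### The arm

A 7-joint arm with a two-finger parallel gripper is mounted at the origin on the work surface. World frame = base frame: x ahead of the robot, y to its left, z up, the work surface at z = 0. Lengths are in mm, angles in rad, forces in N, time in s.
With the tool pointing down it reaches from about 400 to 875 mm from the base axis. Payload 4.4 kg.
Tool frame: the origin (TCP) lies midway between the tips of the shut fingers; the grasp point (between the pads) lies 19 mm behind it; z points along the fingers, y is the direction in which the jaws open and shut (so a half turn about z gives the same grasp; the last joint's range is limited). The gripper opens to 85 mm and grips with 20 to 120 N. Pads are 22 mm wide; open, the fingers measure 114 mm over their backs; the gripper's body (76 mm by 85 mm) begins 54 mm behind the grasp point. The pads swing forward as they close: fully open they stand 13 mm farther back than shut.
Start: joints at [-1.327, 0.628, 0.038, 1.517, -0.027, 0.996, -0.02], TCP at [198.14, 619.079, 207.413] pointing down, gripper open.
Joint ranges: [-3.06, 3.06], [-0.37, 2.12], [-1.25, 1.32], [0.18, 2.47], [-1.1, 4.24], [0.23, 1.98], [-2.94, 2.94]. Speed limits (rad/s): [2.57, 2.57, 3.14, 3.14, 3.14, 3.14, 3.14].

### API

Orientations are given as a 3x3 rotation matrix whose columns are the frame's x, y, z axes.
In Python, from cell import telemetry, cams, order gives the robot as it stands.
- The arm moves only by the tool send_rows, never from a script. Its argument "steps" is a list of rows, each a list of 2 entries, a list of its own where there are three numbers: the shift along the tool's x, y, z in cm, then the turn about the tool's z in rad. A call has 1 to 8 rows; each row shifts and turns the commanded pose from where the row before left it, along the tool's axes as they then stand; what a row does not reach is not made up. A row lasts 1/8 s, in which the tool goes at most 62.5 mm and 10.7 degrees, less where a joint would pass 70% of its speed; a pose out of reach is approached as far as the arm can. A call is refused whole if a number of a shift passes 6.25 or a number of a turn 0.188, either way. A call with a gripper value outside its range is refused whole. "claw" is the opening, from 0 (shut) to 1 (fully open), set as the call begins (left out, the last holds). The fingers move at their own pace and stop on an object; "newtons" is the grip in N (left out, the last holds). Time passes only in rows, so rows that do not move let the fingers close. It gives the time, the measured TCP pose, the force and the opening at its end, in the units of the state.
- telemetry.sense(): the state, without advancing time (a new reading comes with each control period).
- cams.grab_frame(name): name is "scene" or "top" or "wrist"; returns the picture (400x640x3 uint8, red, green, blue); there is no depth.
- cams.camera_params(name): a dict with "fx", "fy", "cx", "cy" (pixels), "camera_from_world" (4x4, takes a point from world to camera coordinates); the wrist camera has in their place "hand_eye" (4x4, takes a point from camera to tool coordinates, whose origin is the TCP and whose axes are the flange's). Camera axes: x right, y down, z forward; pixel columns grow to the right and rows downward; lengths in mm; the calibration is good to about 2 mm. The wrist camera is an equidistant fisheye: a pixel r from the principal point sees the ray r / f radians off the axis. A picture is of the moment at which its call begins: read the wrist's pose just before it. camera_params takes no time and is no camera call.
- order.close_job(): hands the job in, once; it reports no verdict.
The state is a dict: "t": time; "qpos": joint angles; "joint_velocities": joint speeds; "tau": joint torques, N m; "position": TCP position; "ee_rot": TCP orientation; "wrist_force": force on the tool from outside, world axes, zero at the start; "ft_torque": the same for the moment, N m; "finger_gap": finger opening in mm.
Only numpy, scipy, OpenCV 4.12 (cv2) and the standard library are available. Lean on these libraries where they do the work, as an engineer would, in place of code of your own. Each camera call takes 0.05 s, during which the arm holds its last target.

## Working session

There is one attempt and no reset: what is moved stays moved. The work goes in short steps, Python scripts to look and compute and a tool call to move; the robot and the scene stay as the last step left them, time stands still between calls to the robot, and variables do not carry over. Pictures are saved under pics/ and viewed, and the job is handed in when it is done.

Besides the shell and the picture viewer there is one more tool, called after ">>>" in YAML: its name, and indented under it one key for each argument. send_rows: Moves the arm, as the interface text tells. Its arguments: {"type":"object","properties":{"steps":{"type":"array"},"claw":{"type":"number"},"newtons":{"type":"number"}},"required":["steps"]}

```bash
ls; mkdir -p pics; python3 - <<'E'
from cell import telemetry,cams
import cv2,numpy as np
s=telemetry.sense();print(s)
for n in("scene","top","wrist"):
    im=cams.grab_frame(n);cv2.imwrite(f"pics/{n}0.png",im[:,:,::-1]);print(n,cams.camera_params(n))
E
```

```text
pics
{'t': 0.0, 'qpos': array([-1.32681811,  0.62933109,  0.03844948,  1.51839743, -0.02697709,
        0.99625205, -0.01997777]), 'joint_velocities': array([ 1.34333491e-04, -3.80992841e-05,  1.63731048e-03, -2.47503008e-03,
        2.31405467e-04, -1.28772489e-03, -9.80100536e-04]), 'tau': array([-4.08875536e-06, -5.63388169e+01,  1.22551918e+00, -1.93448693e+01,
        1.08755150e-02,  1.04704639e-02, -6.28192751e-06]), 'position': array([197.93154755, 618.42912224, 206.48958326]), 'ee_rot': array([[-9.52409737e-01,  3.04820306e-01, -5.24173664e-04],
       [ 3.04820753e-01,  9.52408047e-01, -1.79472179e-03],
       [-4.78404300e-05, -1.86908952e-03, -9.99998252e-01]]), 'wrist_force': array([ 0.45621775, -0.02677113,  0.91340884]), 'ft_torque': array([-0.02133285,  0.03254102, -0.02972262]), 'finger_gap': 85.5898302615016}
scene {'fx': 478.38112687537796, 'fy': 478.38112687537796, 'cx': 316.25390541453913, 'cy': 204.303281681257, 'camera_from_world': array([[-3.96453525e-01,  9.18034689e-01,  6.07555692e-03,
         2.63663443e+02],
       [ 7.10626415e-01,  3.11060641e-01, -6.3
[... 446 characters left out ...]
-01, -1.10584266e-02, -1.11249955e-01,
         5.22128096e+02],
       [ 1.11302211e-01, -4.22611852e-03, -9.93777620e-01,
         1.14768163e+03],
       [ 0.00000000e+00,  0.00000000e+00,  0.00000000e+00,
         1.00000000e+00]])}
wrist {'fx': 309.70691628693146, 'fy': 309.70691628693146, 'cx': 318.4255663675146, 'cy': 201.47809971011813, 'hand_eye': array([[-3.82183067e-05, -9.44263443e-01, -3.29190748e-01,
         8.25575410e+01],
       [ 9.99999112e-01, -4.74526478e-04,  1.24505240e-03,
        -1.10183033e-01],
       [-1.33186720e-03, -3.29190409e-01,  9.44262623e-01,
        -1.67721344e+02],
       [ 0.00000000e+00,  0.00000000e+00,  0.00000000e+00,
         1.00000000e+00]])}
```

View pics/scene0.png

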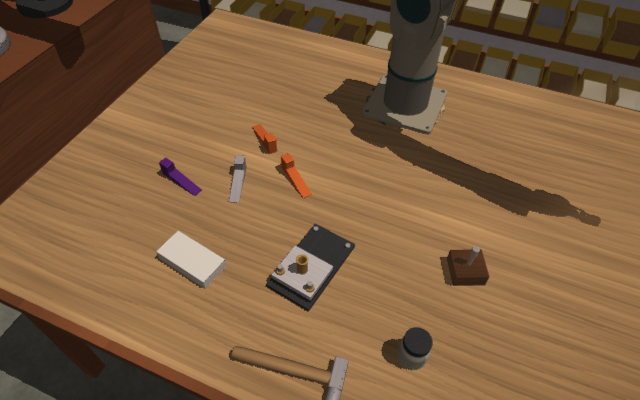

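View pics/top0.png

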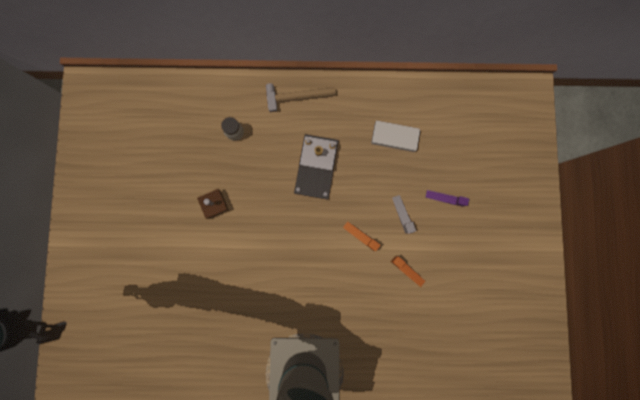

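View pics/wrist0.png

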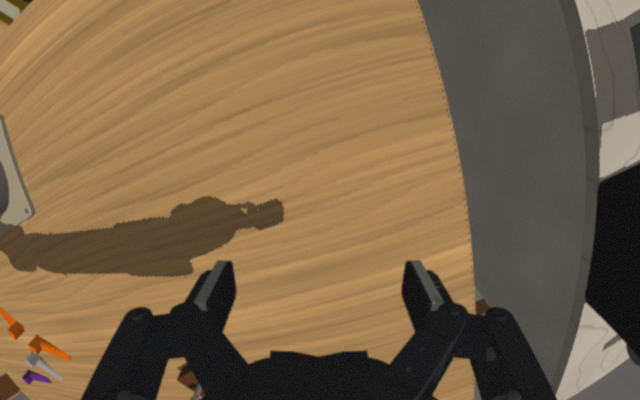

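The scene view shows the die around (312,265), the grey wedge at (238,178), the stand at (468,265) with the punch at (475,255), and orange and purple look-alikes. In the top view the die is at (316,167), the wedge at (404,215) and the stand at (213,203).

```bash
cat > h.py <<'E'
import numpy as np,cv2
from cell import telemetry,cams
def ray(n,uv,st=None):
    p=cams.camera_params(n);u,v=uv
    if n=="wrist":
        a=np.array([(u-p['cx'])/p['fx'],(v-p['cy'])/p['fy']]);th=np.hypot(*a)
        d=np.r_[a/(th+1e-12)*np.sin(th),np.cos(th)];H=p['hand_eye']
        R=st['ee_rot']
        return st['position']+R@H[:3,3], R@(H[:3,:3]@d)
    M=p['camera_from_world'];R=M[:3,:3]
    return -R.T@M[:3,3], R.T@np.array([(u-p['cx'])/p['fx'],(v-p['cy'])/p['fy'],1])
def onz(n,uv,z,st=None):
    o,d=ray(n,uv,st);return o+d*(z-o[2])/d[2]
def cross(*rs):
    A=0;b=0
    for o,d in rs:
        d=d/np.linalg.norm(d);P=np.eye(3)-np.outer(d,d);A=A+P;b=b+P@o
    return np.linalg.solve(A,b)
def proj(n,X,st=None):
    p=cams.camera_params(n);X=np.asarray(X,float)
    if n=="wrist":
        H=p['hand_eye'];c=H[:3,:3].T@(st['ee_rot'].T@(X-st['position'])-H[:3,3])
        r=np.hypot(c[0],c[1]);th=np.arctan2(r,c[2]);return np.array([p['cx']+p['fx']*th*c[0]/r,p['cy']+p['fy']*th*c[1]/r])
    c=p['camera_from_world']@np.r_[X,1];return np.array([p['cx']+p['fx']*c[0]/c[2],p['cy']+p['fy']*c[1]/c[2]])
def snap(n,name):
    st=telemetry.sense();im=cams.grab_frame(n)[:,:,::-1].copy();cv2.imwrite(f"pics/{name}.png",im)
    np.save(f"pics/{name}.npy",np.array([st['position'],*st['ee_rot']]));return st,im
def load(name):
    a=np.load(f"pics/{name}.npy");return dict(position=a[0],ee_rot=a[1:]),cv2.imread(f"pics/{name}.png")
def crop(name,x0,y0,x1,y1,k,out):
    im=cv2.imread(f"pics/{name}.png")[y0:y1,x0:x1];cv2.imwrite(f"pics/{out}.png",cv2.resize(im,None,fx=k,fy=k,interpolation=cv2.INTER_CUBIC))
E
python3 - <<'E'
from h import *
crop("top0",190,120,430,260,3,"tc0");crop("scene0",220,140,500,320,2.8,"sc0")
print('stand',onz('top',(213,203),35),onz('scene',(467,262),35))
print('die tube',onz('top',(319,151),77),onz('scene',(302,259),77))
print('wedge',onz('top',(410,228),45),onz('scene',(239,158),45),'tip',onz('top',(397,199),4),onz('scene',(235,201),4))
E
```

```text
stand [505.61688246 285.04356275  35.        ] [504.16398823 285.57996406  35.        ]
die tube [660.92173455 -35.73557956  77.        ] [664.1577457  -32.95836915  77.        ]
wedge [ 435.69757199 -311.83383191   45.        ] [ 434.19076589 -313.78914266   45.        ] tip [ 527.64783618 -282.6829716     4.        ] [ 534.66116484 -274.49136308    4.        ]
```

View pics/tc0.png

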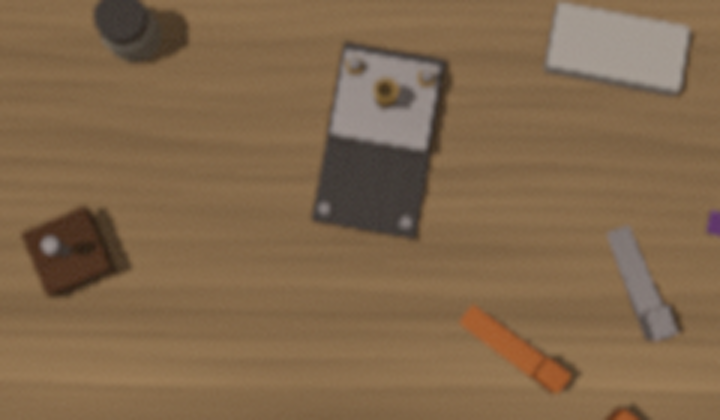

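View pics/sc0.png

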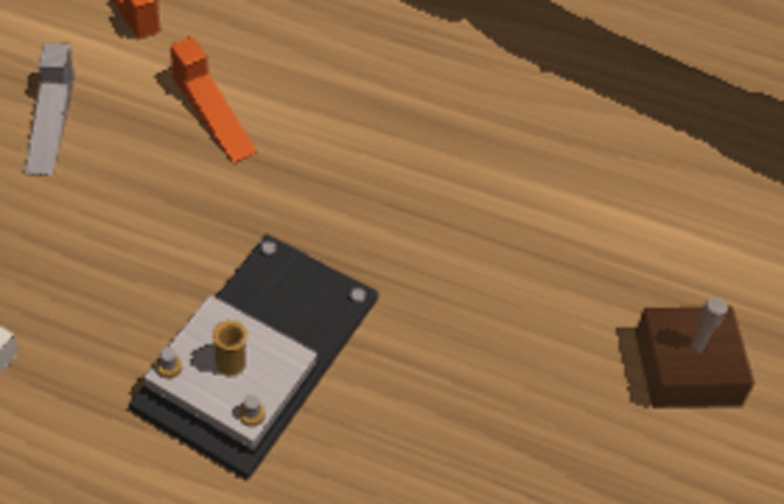

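```bash
cat >> h.py <<'E'
def plan(target,yaw=None,n=8,st=None):
    """rows to bring the measured TCP to target, tool x at world angle yaw (deg)"""
    st=st or telemetry.sense();R=st['ee_rot'].copy();p=st['position'].copy()
    cy=np.arctan2(R[1,0],R[0,0]);dy=0 if yaw is None else (np.radians(yaw)-cy+np.pi)%(2*np.pi)-np.pi
    for i in range(n):
        d=R.T@((np.asarray(target,float)-p)/(n-i));t=-dy/n
        r=np.round(d/10,2);t=round(t,3);p=p+R@(r*10)
        c,s=np.cos(t),np.sin(t);R=R@np.array([[c,-s,0],[s,c,0],[0,0,1]])
        print([r.tolist(),t])
    print('from',st['position'].round(1),'yaw',np.degrees(cy).round(2),'pred',p.round(1))
E
python3 - <<'E'
from h import *
print('head',onz('top',(190+50/3,120+244/3),90),onz('scene',(220+715/2.8,140+307/2.8),90))
plan([515,270,230],90,12)
E
```

```text
head [504.87987303 288.93210923  90.        ] [507.4482532  289.80689152  90.        ]
[[-3.4, -1.96, -0.19], np.float64(0.105)]
[[-3.59, -1.59, -0.19], np.float64(0.105)]
[[-3.74, -1.21, -0.19], np.float64(0.105)]
[[-3.84, -0.81, -0.19], np.float64(0.105)]
[[-3.91, -0.4, -0.19], np.float64(0.105)]
[[-3.93, 0.01, -0.19], np.float64(0.105)]
[[-3.9, 0.42, -0.19], np.float64(0.105)]
[[-3.84, 0.82, -0.19], np.float64(0.105)]
[[-3.73, 1.22, -0.19], np.float64(0.105)]
[[-3.58, 1.61, -0.2], np.float64(0.105)]
[[-3.4, 1.97, -0.19], np.float64(0.105)]
[[-3.17, 2.32, -0.2], np.float64(0.105)]
from [198.  618.6 206.7] yaw 162.25 pred [515. 270. 230.]
```

>>> send_rows:
  steps:
    - [[-3.4, -1.96, -0.19], 0.105]
    - [[-3.59, -1.59, -0.19], 0.105]
    - [[-3.74, -1.21, -0.19], 0.105]
    - [[-3.84, -0.81, -0.19], 0.105]
    - [[-3.91, -0.4, -0.19], 0.105]
    - [[-3.93, 0.01, -0.19], 0.105]
    - [[-3.9, 0.42, -0.19], 0.105]
    - [[-3.84, 0.82, -0.19], 0.105]
  claw: 1

```text
t: 1.15
position: [410.2, 385.6, 222.5]
ee_rot: [[-0.406, 0.914, -0.0], [0.914, 0.406, -0.0], [-0.0, -0.0, -1.0]]
wrist_force: [0.7, -0.1, 0.3]
finger_gap: 84.9
```

>>> send_rows:
  steps:
    - [[-3.73, 1.22, -0.19], 0.105]
    - [[-3.58, 1.61, -0.2], 0.105]
    - [[-3.4, 1.97, -0.19], 0.105]
    - [[-3.17, 2.32, -0.2], 0.105]
    - [[0, 0, 0], 0]
    - [[0, 0, 0], 0]

```text
t: 1.9
position: [514.4, 271.1, 230.0]
ee_rot: [[-0.002, 1.0, -0.001], [1.0, 0.002, 0.0], [0.0, -0.001, -1.0]]
wrist_force: [0.2, 0.5, -1.1]
finger_gap: 85.4
```

```bash
python3 - <<'E'
from h import *
st,im=snap('wrist','w1');print(st['t'],st['position'],st['ee_rot'].round(4),st['wrist_force'])
print(proj('wrist',[505,287,35],st),proj('wrist',[505,289,90],st))
E
```

```text
1.9 [514.3913507  271.10308977 230.02307943] [[-2.1e-03  1.0e+00 -1.3e-03]
 [ 1.0e+00  2.1e-03  5.0e-04]
 [ 5.0e-04 -1.3e-03 -1.0e+00]] [ 0.15618313  0.4701281  -1.13040785]
[308.59271362 155.74182651] [306.93409951 163.76977453]
```

View pics/w1.png

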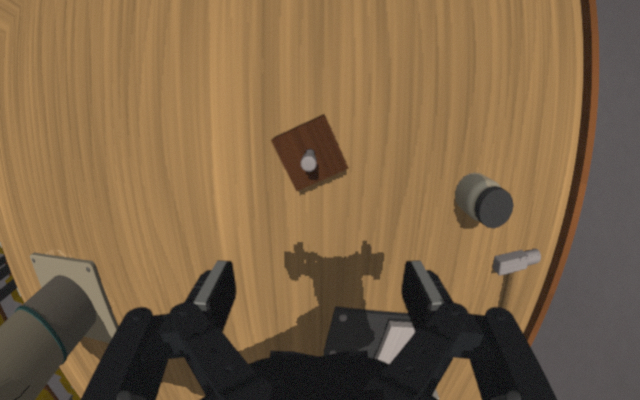

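The wrist view shows the stand centred near (310,153) and the punch head near (308,163).

```bash
python3 - <<'E'
from h import *
st,im=load('w1')
crop('w1',260,105,360,205,6,'w1c')
for p in [(271,138),(324,115),(348,170),(302,192)]: print(onz('wrist',p,35,st).round(1))
print('head',onz('wrist',(308,163),90,st))
hsv=cv2.cvtColor(im,cv2.COLOR_BGR2HSV)[150:178,295:325];m=((hsv[...,1]<60)&(hsv[...,2]>90)).astype(np.uint8)
ys,xs=np.nonzero(m);print(len(xs),xs.mean()+295,ys.mean()+150, xs.min()+295,xs.max()+295,ys.min()+150,ys.max()+150)
E
```

```text
[460.6 308.8  35. ]
[523.  335.5  35. ]
[552.3 269.7  35. ]
[496.6 241.8  35. ]
head [506.08696896 289.79892461  90.        ]
233 308.22317596566523 161.43776824034336 301 316 150 170
```

View pics/w1c.png

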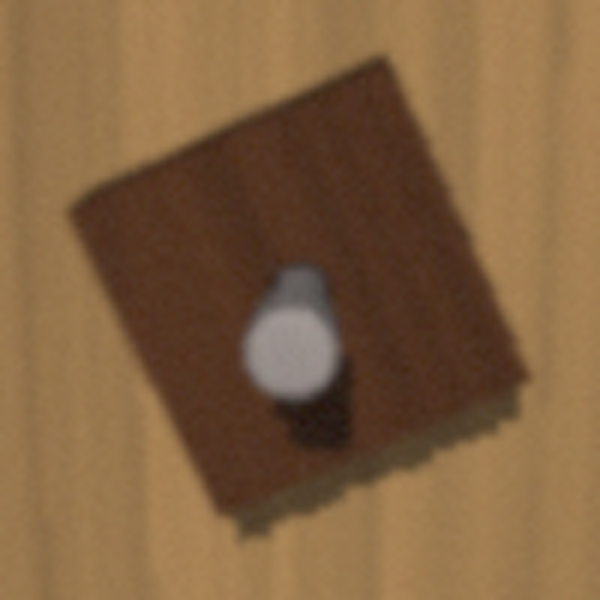

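```bash
python3 - <<'E'
from h import *
print(onz('wrist',(308.7,163.8),90,load('w1')[0]))
plan([506.5,289,140],90,3)
E
```

```text
[506.79214457 288.96700883  90.        ]
[[0.58, -0.25, 3.0], np.float64(0.001)]
[[0.57, -0.25, 3.0], np.float64(0.001)]
[[0.58, -0.24, 3.01], np.float64(0.001)]
from [514.1 271.7 230. ] yaw 90.18 pred [506.5 289.  140. ]
```

>>> send_rows:
  steps:
    - [[0.58, -0.25, 3.0], 0.001]
    - [[0.57, -0.25, 3.0], 0.001]
    - [[0.58, -0.24, 3.0], 0.001]
    - [[0, 0, 0], 0]
    - [[0, 0, 0], 0]

```text
t: 2.58
position: [508.1, 288.4, 141.4]
ee_rot: [[0.001, 1.0, 0.001], [1.0, -0.001, 0.001], [0.001, 0.001, -1.0]]
wrist_force: [0.0, 0.2, 1.3]
finger_gap: 85.6
```

```bash
python3 - <<'E'
from h import *
st,im=snap('wrist','w2');print(st['position'],proj('wrist',[507,289,90],st))
crop('w2',240,150,400,350,3.5,'w2c')
E
```

```text
[508.14575795 288.39260152 141.35769063] [313.73630742 210.86760405]
```

View pics/w2c.png

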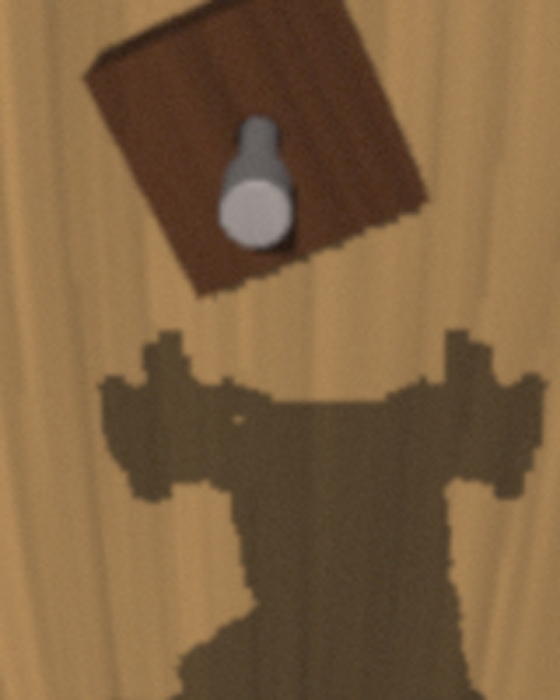

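The head is at (313,211), matching the 507,289 prediction, so I go down to it.

```bash
python3 - <<'E'
from h import *
plan([506.7,289,60],None,4)
E
```

```text
[[0.02, -0.05, 2.04], 0.0]
[[0.02, -0.05, 2.04], 0.0]
[[0.01, -0.05, 2.05], 0.0]
[[0.02, -0.05, 2.04], 0.0]
from [508.6 288.2 141.7] yaw 89.91 pred [506.7 289.   60. ]
```

>>> send_rows:
  steps:
    - [[0.02, -0.04, 2.04], 0]
    - [[0.02, -0.04, 2.04], 0]
    - [[0.01, -0.04, 2.04], 0]
    - [[0.02, -0.04, 2.04], 0]
    - [[0, 0, 0], 0]
    - [[0, 0, 0], 0]

```text
t: 3.38
position: [507.3, 288.8, 60.2]
ee_rot: [[0.002, 1.0, 0.002], [1.0, -0.002, 0.001], [0.001, 0.002, -1.0]]
wrist_force: [-0.1, -0.2, 0.0]
finger_gap: 85.0
```

>>> send_rows:
  steps:
    - [[0, 0, 0], 0]
    - [[0, 0, 0], 0]
    - [[0, 0, 0], 0]
    - [[0, 0, 0], 0]
    - [[0, 0, 0], 0]
    - [[0, 0, 0], 0]
    - [[0, 0, 0], 0]
    - [[0, 0, 0], 0]
  claw: 0
  newtons: 50

```text
t: 4.38
position: [506.3, 288.6, 59.0]
ee_rot: [[0.002, 1.0, 0.0], [1.0, -0.002, 0.0], [0.0, 0.0, -1.0]]
wrist_force: [0.3, -0.4, 3.8]
finger_gap: 12.8
```

>>> send_rows:
  steps:
    - [[0, 0, -2], 0]
    - [[0, 0, -4], 0]
    - [[0, 0, -4], 0]
    - [[0, 0, -3], 0]
    - [[0, 0, 0], 0]
    - [[0, 0, 0], 0]

```text
t: 5.12
position: [505.2, 288.1, 187.7]
ee_rot: [[0.002, 1.0, -0.002], [1.0, -0.002, -0.001], [-0.001, -0.002, -1.0]]
wrist_force: [0.1, 0.8, -1.4]
finger_gap: 12.6
```

```bash
python3 - <<'E'
from h import *
st,im=snap('wrist','w3');print(st['position'],st['ee_rot'].round(4),proj('wrist',st['position']-[0,0,50],st))
snap('scene','s3')
g=st['position']+st['ee_rot']@[0,0,-19]
print(g,proj('scene',g),proj('scene',g-[0,0,69]))
crop('w3',220,120,420,400,2.1,'w3c')
c=proj('scene',g).astype(int);crop('s3',c[0]-60,c[1]-50,c[0]+60,c[1]+60,5,'s3c')
E
```

```text
[505.24804628 288.13972052 187.65321252] [[ 1.9e-03  1.0e+00 -1.9e-03]
 [ 1.0e+00 -1.9e-03 -9.0e-04]
 [-9.0e-04 -1.9e-03 -1.0e+00]] [315.45162706 212.15214533]
[505.28401124 288.1573057  206.65317034] [491.07627978 213.92312096] [481.05954    235.21473302]
```

View pics/w3c.png

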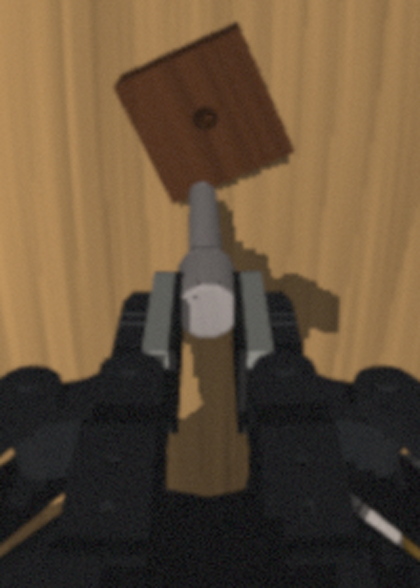

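View pics/s3c.png

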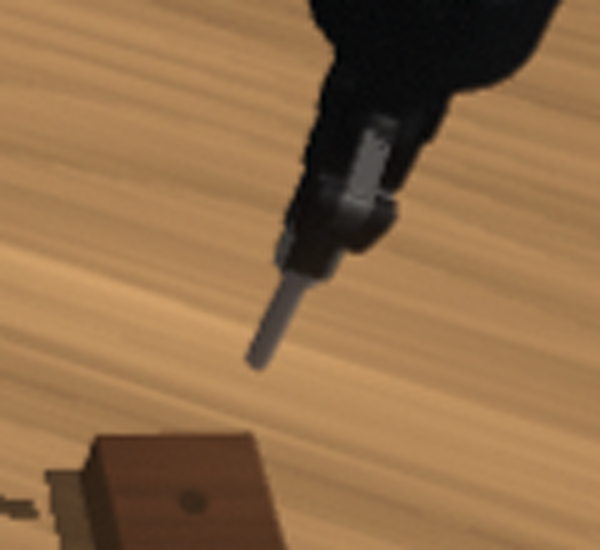

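The punch is held by its head; the stand's hole is empty. I triangulate its tip from both views and refine the tube position.

```bash
python3 - <<'E'
from h import *
st,_=load('w3')
tipw=(316.2,208.5)
for z in(136.6,137.6): print(onz('wrist',tipw,z,st), onz('scene',(482.2,234.8),z))
print('X',cross(ray('wrist',tipw,st),ray('scene',(482.2,234.8))))
print('top of head',onz('wrist',(220+208/2.1,120+310/2.1),217.6,st))
print('scene crop tube px',220+231/2.8,140+329/2.8,onz('scene',(220+230/2.8,140+331/2.8),77),'top',onz('top',(190+385/3,120+91/3),77))
plan([600,0,230],90,8)
E
```

```text
[505.81565095 290.68239799 136.6       ] [502.4793918  290.16871504 136.6       ]
[505.82428704 291.05520867 137.6       ] [503.30691639 290.05515867 137.6       ]
X [505.33943128 290.67841972 139.14215237]
top of head [507.82850385 288.21757559 217.6       ]
scene crop tube px 302.5 257.5 [662.29513439 -33.48031949  77.        ] top [662.92910381 -33.7254888   77.        ]
[[-3.6, 1.19, -0.53], np.float64(-0.0)]
[[-3.6, 1.19, -0.53], np.float64(-0.0)]
[[-3.6, 1.19, -0.53], np.float64(-0.0)]
[[-3.6, 1.19, -0.53], np.float64(-0.0)]
[[-3.6, 1.19, -0.53], np.float64(-0.0)]
[[-3.6, 1.2, -0.54], np.float64(-0.0)]
[[-3.59, 1.19, -0.53], np.float64(-0.0)]
[[-3.6, 1.2, -0.54], np.float64(-0.0)]
from [505.1 288.  187.2] yaw 89.89 pred [600.  -0. 230.]
```

```bash
python3 - <<'E'
from h import *
plan([662,-80,200],90,10)
E
```

```text
[[-3.68, 1.58, -0.13], np.float64(-0.0)]
[[-3.68, 1.58, -0.13], np.float64(-0.0)]
[[-3.68, 1.58, -0.13], np.float64(-0.0)]
[[-3.68, 1.57, -0.12], np.float64(-0.0)]
[[-3.67, 1.58, -0.13], np.float64(-0.0)]
[[-3.68, 1.57, -0.12], np.float64(-0.0)]
[[-3.67, 1.58, -0.13], np.float64(-0.0)]
[[-3.68, 1.57, -0.12], np.float64(-0.0)]
[[-3.67, 1.58, -0.13], np.float64(-0.0)]
[[-3.68, 1.57, -0.12], np.float64(-0.0)]
from [505.1 288.  187.2] yaw 89.89 pred [662. -80. 200.]
```

>>> send_rows:
  steps:
    - [[-3.68, 1.58, -0.13], 0]
    - [[-3.68, 1.58, -0.13], 0]
    - [[-3.68, 1.58, -0.13], 0]
    - [[-3.68, 1.58, -0.13], 0]
    - [[-3.68, 1.58, -0.13], 0]
    - [[-3.68, 1.58, -0.13], 0]
    - [[-3.68, 1.58, -0.13], 0]
    - [[-3.68, 1.58, -0.13], 0]

```text
t: 6.22
position: [631.6, -7.4, 197.7]
ee_rot: [[0.002, 1.0, -0.003], [1.0, -0.002, -0.0], [-0.0, -0.003, -1.0]]
wrist_force: [0.2, 0.7, -1.3]
finger_gap: 12.2
```

>>> send_rows:
  steps:
    - [[-3.68, 1.58, -0.13], 0]
    - [[-3.68, 1.58, -0.13], 0]
    - [[0, 0, 0], 0]
    - [[0, 0, 0], 0]

```text
t: 6.72
position: [662.6, -79.1, 200.3]
ee_rot: [[0.002, 1.0, -0.003], [1.0, -0.002, 0.001], [0.001, -0.003, -1.0]]
wrist_force: [-0.3, 0.6, -0.8]
finger_gap: 12.5
```

```bash
python3 - <<'E'
from h import *
st,im=snap('wrist','w4');print(st['position'],st['wrist_force'],proj('wrist',[662,-34,77],st))
crop('w4',200,60,440,320,2.3,'w4c')
E
```

```text
[662.60986659 -79.12823641 200.30916693] [-0.29916654  0.56734234 -0.78321524] [315.40909006 139.45964266]
```

View pics/w4c.png

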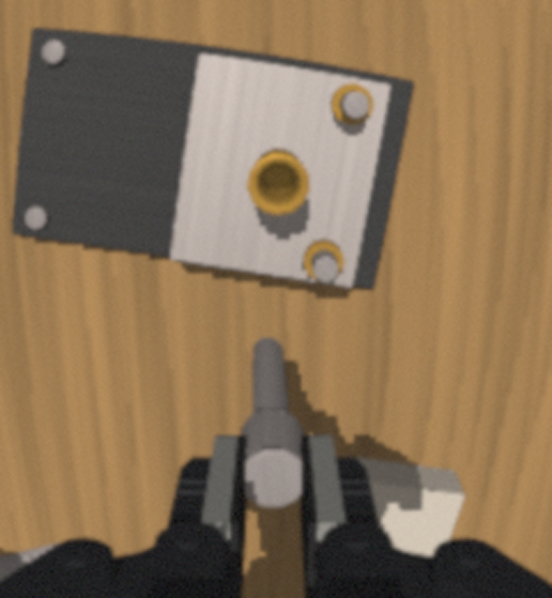

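```bash
python3 - <<'E'
from h import *
st,_=load('w4')
f=lambda x,y:(200+x/2.3,60+y/2.3)
print('mouth',onz('wrist',f(278,182),77,st))
print('tip',onz('wrist',f(267,347),st['position'][2]-50,st)-st['position'])
P=[onz('wrist',f(*q),35,st) for q in [(200,53),(172,260),(352,290),(390,83)]];print(np.round(P,1))
Bs=[onz('wrist',f(*q),12,st) for q in [(35,28),(14,234),(372,290),(412,82)]];print(np.round(Bs,1))
for a in (P,Bs):
    a=np.array(a)[:,:2];c,(w,h),ang=cv2.minAreaRect(a.astype(np.float32));print(c,w,h,ang)
E
```

```text
mouth [667.14366259 -33.69603043  77.        ]
tip [  0.44862291   1.13922849 -50.        ]
[[631.7  21.9  35. ]
 [616.1 -76.7  35. ]
 [703.6 -92.1  35. ]
 [719.3   8.2  35. ]]
[[545.   41.   12. ]
 [527.2 -66.5  12. ]
 [716.8 -98.7  12. ]
 [734.2   9.4  12. ]]
(667.59033203125, -35.03681945800781) 101.51103210449219 88.78321075439453 81.09489440917969
(630.9036865234375, -28.872802734375) 109.49942016601562 192.43630981445312 80.53598022460938
```

```bash
python3 - <<'E'
from h import *
plan([666,-35,138],90,4)
E
```

```text
[[1.08, 0.08, 1.57], np.float64(-0.0)]
[[1.08, 0.09, 1.56], np.float64(-0.0)]
[[1.08, 0.08, 1.57], np.float64(-0.0)]
[[1.08, 0.09, 1.56], np.float64(-0.0)]
from [662.7 -78.3 200.6] yaw 89.95 pred [666. -35. 138.]
```

>>> send_rows:
  steps:
    - [[1.08, 0.08, 1.5], 0]
    - [[1.08, 0.08, 1.5], 0]
    - [[1.08, 0.08, 1.5], 0]
    - [[1.08, 0.08, 1.6], 0]
    - [[0, 0, 0], 0]
    - [[0, 0, 0], 0]

```text
t: 7.52
position: [667.0, -37.3, 141.0]
ee_rot: [[0.002, 1.0, 0.001], [1.0, -0.002, -0.001], [-0.001, 0.001, -1.0]]
wrist_force: [0.2, -0.6, 0.0]
finger_gap: 12.9
```

```bash
python3 - <<'E'
from h import *
st,im=snap('wrist','w5');print(st['position'],st['wrist_force'])
snap('scene','s5')
crop('w5',240,120,400,320,3,'w5c')
c=proj('scene',[666,-34,85]).astype(int);print(c);crop('s5',c[0]-50,c[1]-50,c[0]+50,c[1]+50,6,'s5c')
E
```

```text
[667.0128974  -37.32965506 141.01845547] [ 0.21336134 -0.63103919  0.04957759]
[301 257]
```

View pics/w5c.png

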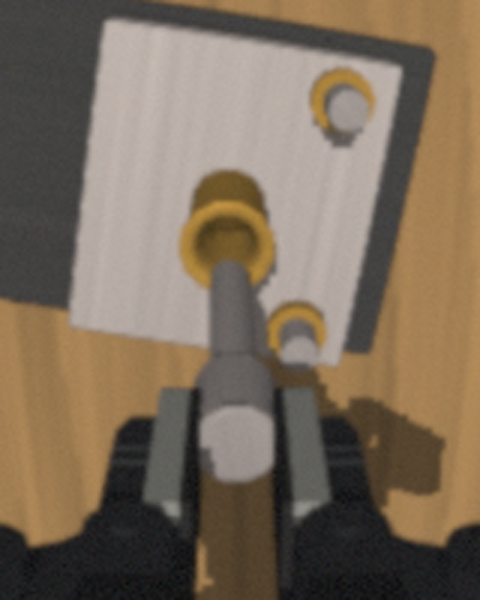

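View pics/s5c.png

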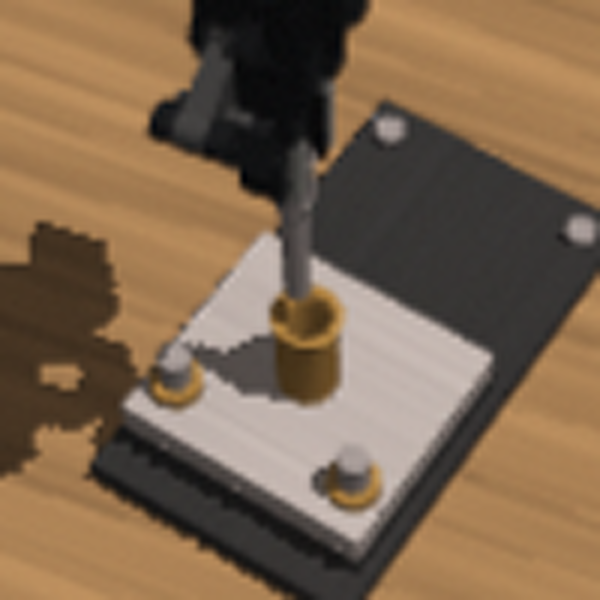

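```bash
python3 - <<'E'
from h import *
st,_=load('w5')
f=lambda x,y:(240+x/3,120+y/3)
mw=onz('wrist',f(227,244),77,st);tw=onz('wrist',f(230,267),st['position'][2]-50,st)
print('mouth',mw,'tip',tw)
g=lambda x,y:(251+x/6,207+y/6)
print('mouth scene',onz('scene',g(307,315),77),'tip scene',onz('scene',g(297,291),st['position'][2]-50))
print('X mouth',cross(ray('wrist',f(227,244),st),ray('scene',g(307,315))),'X tip',cross(ray('wrist',f(230,267),st),ray('scene',g(297,291))))
E
```

```text
mouth [667.23689637 -33.55291802  77.        ] tip [668.06724131 -34.78570659  91.01845547]
mouth scene [665.12811579 -32.13988478  77.        ] tip scene [665.77908012 -35.32187888  91.01845547]
X mouth [667.33231209 -31.5510358   81.12066179] X tip [668.02718921 -33.86285205  94.63276442]
```

>>> send_rows:
  steps:
    - [[0.1, -0.04, 0.3], 0]
    - [[0.09, -0.03, 0.3], 0]
    - [[0, 0, 0.4], 0]
    - [[0, 0, 0.4], 0]
    - [[0, 0, 0.4], 0]
    - [[0, 0, 0.4], 0]
    - [[0, 0, 0], 0]

```text
t: 8.5
position: [665.7, -34.7, 118.3]
ee_rot: [[0.002, 1.0, -0.001], [1.0, -0.002, 0.0], [0.0, -0.001, -1.0]]
wrist_force: [-0.6, 0.2, -0.2]
finger_gap: 12.6
```

```bash
python3 - <<'E'
from h import *
st,im=snap('wrist','w6');print(st['position'],st['wrist_force'])
snap('scene','s6')
crop('w6',240,120,400,320,2.5,'w6c')
crop('s6',251,207,351,307,5,'s6c')
a=cv2.imread('pics/w6c.png');b=cv2.imread('pics/s6c.png');cv2.imwrite('pics/c6.png',np.hstack([a[:500],b]))
E
```

```text
[665.68545936 -34.74255524 118.30303592] [-0.58372658  0.1561323  -0.16018669]
```

View pics/c6.png

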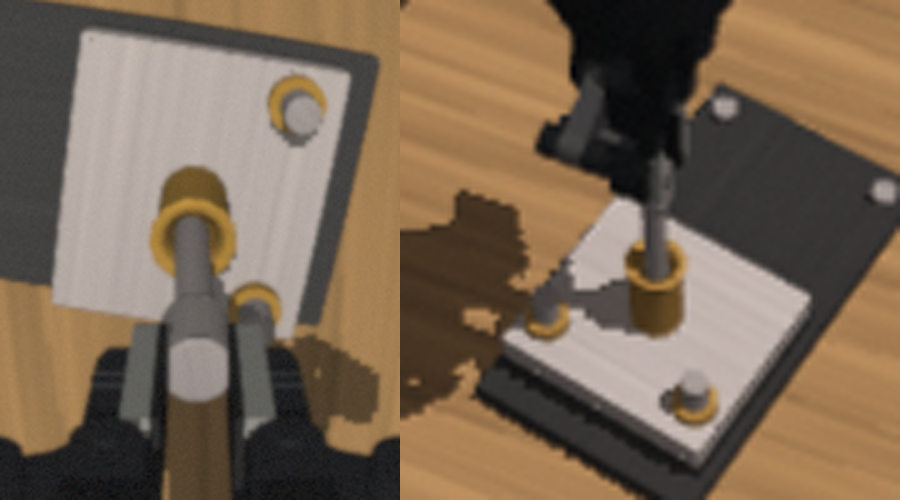

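The punch tip is inside the mouth in both views and there is no contact force. I continue down.

>>> send_rows:
  steps:
    - [[0, 0, 0.4], 0]
    - [[0, 0, 0.4], 0]
    - [[0, 0, 0.4], 0]
    - [[0, 0, 0.4], 0]
    - [[0, 0, 0.4], 0]
    - [[0, 0, 0.4], 0]
    - [[0, 0, 0], 0]

```text
t: 9.48
position: [665.7, -34.8, 94.3]
ee_rot: [[0.002, 1.0, -0.001], [1.0, -0.002, 0.0], [0.0, -0.001, -1.0]]
wrist_force: [-0.3, 0.2, -0.8]
finger_gap: 12.7
```

>>> send_rows:
  steps:
    - [[0, 0, 0.2], 0]
    - [[0, 0, 0.2], 0]
    - [[0, 0, 0.1], 0]
    - [[0, 0, 0.1], 0]
    - [[0, 0, 0], 0]

```text
t: 10.1
position: [666.0, -34.8, 88.7]
ee_rot: [[0.002, 1.0, -0.0], [1.0, -0.002, 0.0], [0.0, -0.0, -1.0]]
wrist_force: [-1.0, -0.1, -0.7]
finger_gap: 12.7
```

>>> send_rows:
  steps:
    - [[0, 0, 0.1], 0]
    - [[0, 0, 0.1], 0]
    - [[0, 0, 0], 0]

```text
t: 10.48
position: [666.9, -35.1, 88.0]
ee_rot: [[0.002, 1.0, 0.002], [1.0, -0.002, -0.0], [-0.0, 0.002, -1.0]]
wrist_force: [-0.3, 0.6, 5.0]
finger_gap: 12.8
```

>>> send_rows:
  steps:
    - [[0, 0, 0.1], 0]
    - [[0, 0, 0.1], 0]
    - [[0, 0, 0], 0]

```text
t: 10.85
position: [668.0, -35.4, 87.8]
ee_rot: [[0.002, 1.0, 0.005], [1.0, -0.002, -0.0], [-0.0, 0.005, -1.0]]
wrist_force: [-1.8, 0.2, 12.0]
finger_gap: 12.7
```

Force rises with no more travel, so the punch is seated. I offload, release and retreat.

>>> send_rows:
  steps:
    - [[0, 0, -0.2], 0]
    - [[0, 0, 0], 0]
    - [[0, 0, 0], 0]
    - [[0, 0, 0], 0]
    - [[0, 0, 0], 0]
  claw: 1

```text
t: 11.48
position: [665.9, -34.8, 86.5]
ee_rot: [[0.002, 1.0, -0.0], [1.0, -0.002, -0.0], [-0.0, -0.0, -1.0]]
wrist_force: [0.2, -0.7, -0.7]
finger_gap: 85.3
```

>>> send_rows:
  steps:
    - [[0, 0, -2], 0]
    - [[0, 0, -4], 0]
    - [[0, 0, -5], 0]
    - [[0, 0, -3], 0]
    - [[0, 0, 0], 0]
    - [[0, 0, 0], 0]

```text
t: 12.22
position: [665.6, -34.6, 227.0]
ee_rot: [[0.002, 1.0, -0.0], [1.0, -0.002, 0.0], [0.0, -0.0, -1.0]]
wrist_force: [0.1, -0.1, -0.7]
finger_gap: 85.2
```

```bash
python3 - <<'E'
from h import *
st,im=snap('wrist','w7');print(st['position'],st['wrist_force'],st['ee_rot'].round(4))
snap('scene','s7')
crop('w7',200,120,440,320,2,'w7c')
crop('s7',251,207,351,307,4,'s7c')
a=cv2.imread('pics/w7c.png');b=cv2.imread('pics/s7c.png');cv2.imwrite('pics/c7.png',np.hstack([a[:400,:400],b]))
g=lambda x,y:(251+x/4,207+y/4)
E
```

```text
[665.58846975 -34.63100289 226.98030425] [ 0.07552052 -0.09059243 -0.74287944] [[ 2.e-03  1.e+00 -3.e-04]
 [ 1.e+00 -2.e-03  3.e-04]
 [ 3.e-04 -3.e-04 -1.e+00]]
```

View pics/c7.png

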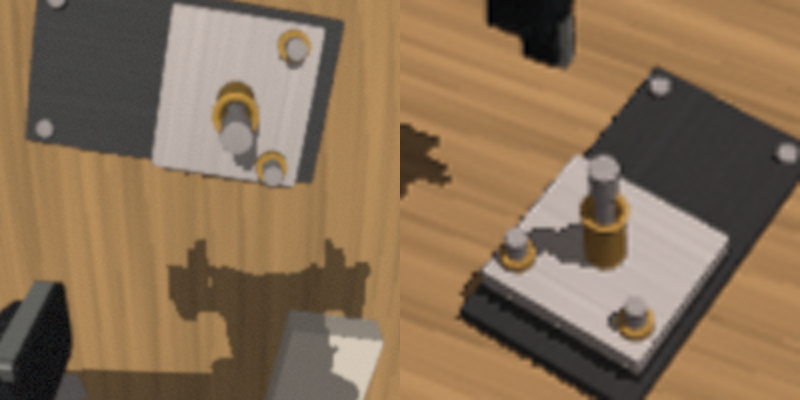

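```bash
python3 - <<'E'
from h import *
print('head',onz('scene',(251+203/4,207+168/4),119))
st,_=load('w7')
crop('w7',190,90,390,230,4,'w7d')
plan([455,-305,220],18,9)
E
```

```text
head [667.13791955 -31.36556209 119.        ]
[[-3.01, -2.33, 0.07], np.float64(0.139)]
[[-3.3, -1.89, 0.07], np.float64(0.139)]
[[-3.53, -1.41, 0.07], np.float64(0.139)]
[[-3.7, -0.91, 0.07], np.float64(0.139)]
[[-3.79, -0.39, 0.07], np.float64(0.139)]
[[-3.8, 0.14, 0.07], np.float64(0.139)]
[[-3.75, 0.66, 0.07], np.float64(0.139)]
[[-3.62, 1.18, 0.06], np.float64(0.139)]
[[-3.42, 1.66, 0.07], np.float64(0.139)]
from [665.2 -34.6 225.8] yaw 89.88 pred [ 455. -305.  220.]
```

View pics/w7d.png

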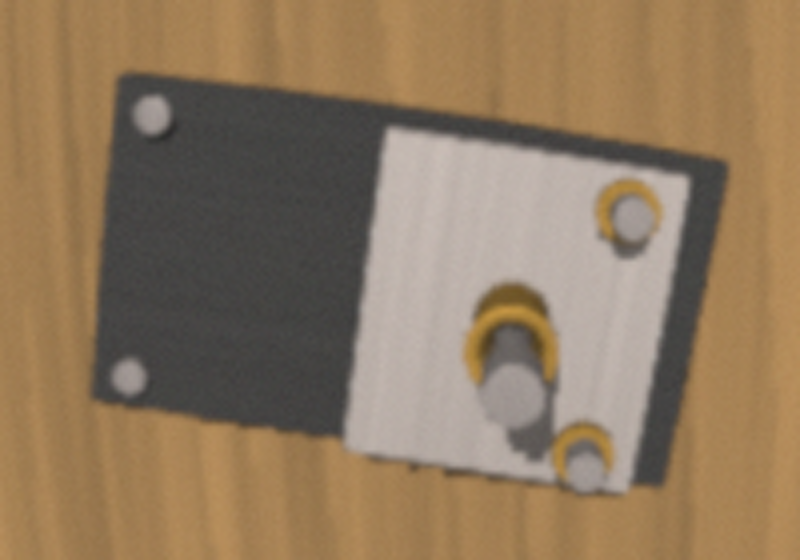

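The punch is seated upright. The base corners in this crop are at (121,73), (93,400), (661,486) and (727,160), and the plate corners at (386,127), (344,450), (630,492) and (690,176).

>>> send_rows:
  steps:
    - [[-3.01, -2.33, 0.07], 0.139]
    - [[-3.3, -1.89, 0.07], 0.139]
    - [[-3.53, -1.41, 0.07], 0.139]
    - [[-3.7, -0.91, 0.07], 0.139]
    - [[-3.79, -0.39, 0.07], 0.139]
    - [[-3.8, 0.14, 0.07], 0.139]
    - [[-3.75, 0.66, 0.07], 0.139]
    - [[-3.62, 1.18, 0.06], 0.139]

```text
t: 13.32
position: [477.9, -275.7, 220.4]
ee_rot: [[0.899, 0.437, -0.002], [0.437, -0.899, 0.001], [-0.001, -0.001, -1.0]]
wrist_force: [0.5, 0.5, -1.0]
finger_gap: 85.5
```

>>> send_rows:
  steps:
    - [[-3.42, 1.66, 0.07], 0.139]
    - [[0, 0, 0], 0]
    - [[0, 0, 0], 0]

```text
t: 13.7
position: [456.0, -304.4, 219.9]
ee_rot: [[0.95, 0.314, -0.001], [0.314, -0.95, 0.001], [-0.001, -0.001, -1.0]]
wrist_force: [0.7, 0.0, -0.4]
finger_gap: 85.7
```

```bash
python3 - <<'E'
from h import *
st,_=load('w7')
f=lambda x,y:(190+x/4,90+y/4)
for q,z in (([(386,127),(344,450),(630,492),(690,176)],35),([(121,73),(93,400),(661,486),(727,160)],12)):
    a=np.array([onz('wrist',f(*p),z,st)[:2] for p in q]);print(a.round(1).tolist());print(a.mean(0),'yaw',np.degrees(np.arctan2(*(a[3]+a[2]-a[0]-a[1])[::-1])),np.degrees(np.arctan2(*(a[0]+a[3]-a[1]-a[2])[::-1]))-90)
    print(np.linalg.norm((a[3]+a[2]-a[0]-a[1])/2),np.linalg.norm((a[0]+a[3]-a[1]-a[2])/2))
st,im=snap('wrist','w8');print(st['position'],st['ee_rot'].round(3))
for X in([435,-313,45],[530,-279,0]): print(proj('wrist',X,st))
crop('w8',190,50,490,330,2,'w8c')
E
```

```text
[[630.0, 25.2], [614.1, -73.6], [702.9, -87.7], [718.3, 10.8]]
[666.33657401 -31.32417506] yaw -9.099062139352796 -8.973858231784007
89.68764693672043 99.87004973534034
[[543.4, 44.0], [525.4, -63.8], [715.5, -94.5], [733.1, 13.5]]
[629.3599672  -25.18661632] yaw -9.150982649885302 -9.348568206177589
192.3586945725405 109.31587785166546
[ 456.00959942 -304.36146797  219.87563852] [[ 0.95   0.314 -0.001]
 [ 0.314 -0.95   0.001]
 [-0.001 -0.001 -1.   ]]
[318.9836497  193.86591549]
[316.98998321 104.95020917]
```

View pics/w8c.png

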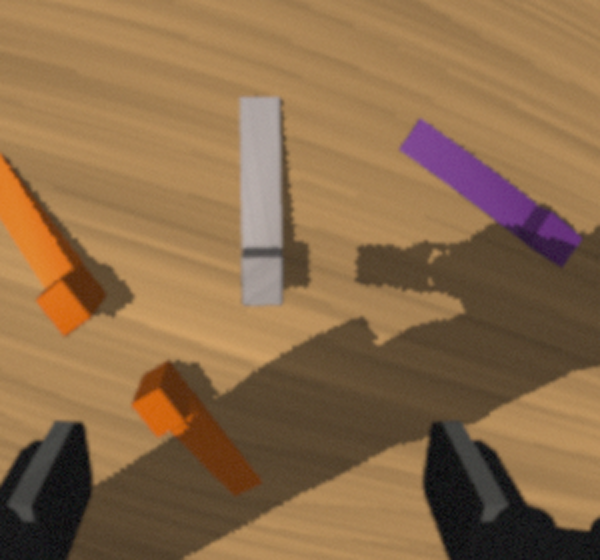

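```bash
python3 - <<'E'
from h import *
st,_=load('w8')
f=lambda x,y:(190+x/2,50+y/2)
b=[onz('wrist',f(*q),45,st) for q in [(243,258),(282,258),(283,304),(244,304)]];print(np.round(b,1));b=np.mean(b,0)
t=onz('wrist',f(260.5,97),4,st);print(b,t,t-b,np.linalg.norm((t-b)[:2]),np.degrees(np.arctan2(*(t-b)[1::-1])))
E
```

```text
[[ 449.3 -299.3   45. ]
 [ 456.3 -320.4   45. ]
 [ 430.1 -330.1   45. ]
 [ 422.9 -308.4   45. ]]
[ 439.65013595 -314.53582656   45.        ] [ 538.91944429 -280.25969747    4.        ] [ 99.26930833  34.27612909 -41.        ] 105.02022948941634 19.048987324845804
```

```bash
python3 - <<'E'
from h import *
st,_=load('w8')
f=lambda x,y:(190+x/2,50+y/2)
c=np.array([439.5,-314.5]);a=np.radians(19);R=np.array([[np.cos(a),np.sin(a)],[-np.sin(a),np.cos(a)]])
for q in [(165,362),(132,405),(178,400)]: print('orange corner in wedge frame',R@(onz('wrist',f(*q),45,st)[:2]-c))
plan([439.5,-314.5,110],19,4)
E
```

```text
orange corner in wedge frame [-50.64685456  60.32488855]
orange corner in wedge frame [-80.81419881  83.92139006]
orange corner in wedge frame [-76.9689835   53.96731266]
[[-0.48, 0.12, 2.75], np.float64(-0.003)]
[[-0.49, 0.12, 2.75], np.float64(-0.003)]
[[-0.48, 0.12, 2.75], np.float64(-0.003)]
[[-0.49, 0.12, 2.74], np.float64(-0.003)]
from [ 456.4 -304.   219.9] yaw 18.34 pred [ 439.5 -314.5  110. ]
```

The orange part is well clear. Approach:

>>> send_rows:
  steps:
    - [[-0.48, 0.12, 2.75], -0.003]
    - [[-0.48, 0.12, 2.75], -0.003]
    - [[-0.48, 0.12, 2.75], -0.003]
    - [[-0.48, 0.12, 2.75], -0.003]
    - [[0, 0, 0], 0]
    - [[0, 0, 0], 0]
  claw: 0.65

```text
t: 14.5
position: [440.2, -315.7, 111.2]
ee_rot: [[0.946, 0.325, 0.001], [0.325, -0.946, -0.0], [0.001, 0.001, -1.0]]
wrist_force: [0.4, -0.2, 0.4]
finger_gap: 55.5
```

```bash
python3 - <<'E'
from h import *
st,im=snap('wrist','w9');print(st['position'],st['ee_rot'].round(3))
crop('w9',190,50,490,330,2,'w9c')
a=np.radians(19)
for dx in(-15,15):
  for dy in(-12,12): print(((proj('wrist',[439.5+dx*np.cos(a)-dy*np.sin(a),-314.5+dx*np.sin(a)+dy*np.cos(a),45],st)-[190,50])*2).round())
plan([439.5,-314.5,8],19,4)
E
```

```text
[ 440.18315177 -315.65181759  111.2299469 ] [[ 0.946  0.325  0.001]
 [ 0.325 -0.946 -0.   ]
 [ 0.001  0.001 -1.   ]]
[280. 351.]
[221. 351.]
[281. 281.]
[220. 281.]
[[-0.01, -0.04, 2.59], np.float64(-0.0)]
[[-0.01, -0.04, 2.59], np.float64(-0.0)]
[[-0.01, -0.05, 2.59], np.float64(-0.0)]
[[-0.01, -0.04, 2.59], np.float64(-0.0)]
from [ 440.3 -315.9  111.6] yaw 18.97 pred [ 439.6 -314.5    8. ]
```

View pics/w9c.png

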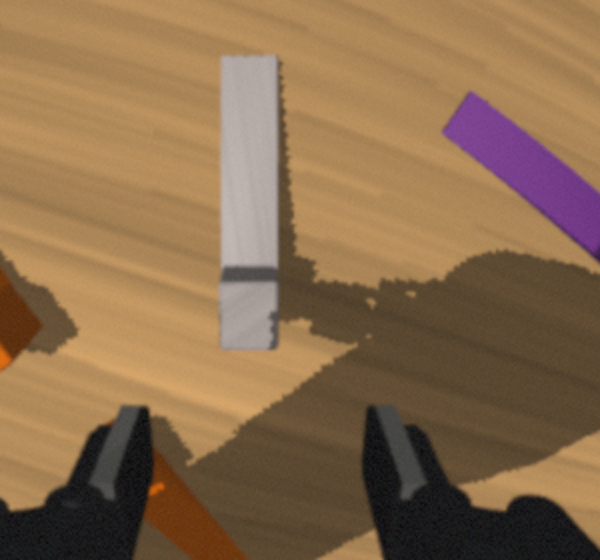

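The block at (220–278, 281–350) matches the prediction. I descend and grip.

>>> send_rows:
  steps:
    - [[0, -0.03, 2.6], 0]
    - [[0, -0.03, 2.6], 0]
    - [[0, -0.03, 2.5], 0]
    - [[0, -0.03, 2.5], 0]
    - [[0, 0, 0], 0]
    - [[0, 0, 0], 0]

```text
t: 15.3
position: [439.7, -315.4, 9.9]
ee_rot: [[0.946, 0.324, 0.002], [0.324, -0.946, -0.001], [0.001, 0.002, -1.0]]
wrist_force: [0.1, -0.9, -0.4]
finger_gap: 55.3
```

>>> send_rows:
  steps:
    - [[0, 0, 0], 0]
    - [[0, 0, 0], 0]
    - [[0, 0, 0], 0]
    - [[0, 0, 0], 0]
    - [[0, 0, 0], 0]
    - [[0, 0, 0], 0]
  claw: 0
  newtons: 90

```text
t: 16.05
position: [439.3, -314.6, 9.9]
ee_rot: [[0.946, 0.324, 0.002], [0.324, -0.946, 0.0], [0.001, 0.0, -1.0]]
wrist_force: [-0.9, 1.8, 7.8]
finger_gap: 22.0
```

>>> send_rows:
  steps:
    - [[0, 0, -1], 0]
    - [[0, 0, -2.5], 0]
    - [[0, 0, -2.5], 0]
    - [[0, 0, -1], 0]
    - [[0, 0, 0], 0]
    - [[0, 0, 0], 0]

```text
t: 16.8
position: [438.3, -314.1, 77.8]
ee_rot: [[0.946, 0.324, -0.001], [0.324, -0.946, 0.001], [-0.001, -0.001, -1.0]]
wrist_force: [0.5, -0.8, -2.6]
finger_gap: 21.5
```

```bash
python3 - <<'E'
from h import *
st,im=snap('wrist','w10');print(st['position'],st['wrist_force'],st['finger_gap'])
R,p=st['ee_rot'],st['position']
crop('w10',190,50,490,330,2,'w10c')
for y in(-12,12): print(((proj('wrist',p+R@[105,y,9.9-4],st)-[190,50])*2).round())
plan([493.6,-5.3,80],-9.2,9)
E
```

```text
[ 438.28166171 -314.07813567   77.81122047] [ 0.54520133 -0.77106131 -2.60675251] 21.528932334492215
[208.  31.]
[296.  31.]
[[1.69, -3.05, -0.02], np.float64(0.054)]
[[1.53, -3.13, -0.02], np.float64(0.054)]
[[1.36, -3.21, -0.02], np.float64(0.054)]
[[1.18, -3.28, -0.02], np.float64(0.054)]
[[1.0, -3.34, -0.02], np.float64(0.054)]
[[0.82, -3.39, -0.03], np.float64(0.054)]
[[0.63, -3.43, -0.02], np.float64(0.054)]
[[0.45, -3.46, -0.03], np.float64(0.054)]
[[0.26, -3.47, -0.02], np.float64(0.054)]
from [ 438.2 -314.1   77.7] yaw 18.9 pred [493.6  -5.3  80. ]
```

View pics/w10c.png

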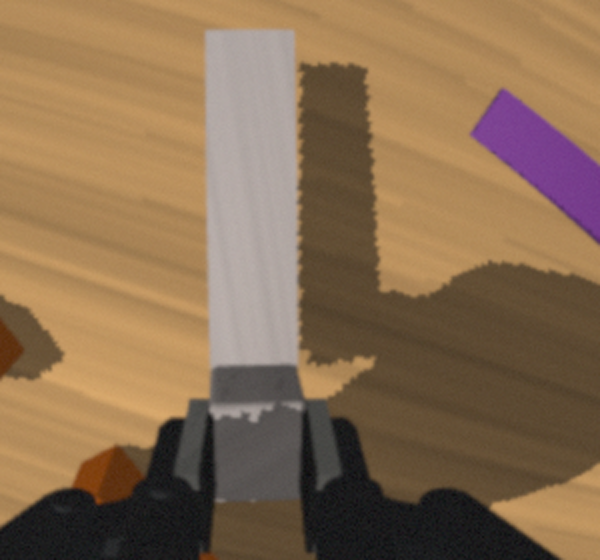

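The wedge is held straight: its tip is at (206–295, 30) against a predicted (208–296, 31). Now to the front of the die.

>>> send_rows:
  steps:
    - [[1.69, -3.05, -0.02], 0.054]
    - [[1.53, -3.13, -0.02], 0.054]
    - [[1.36, -3.21, -0.02], 0.054]
    - [[1.18, -3.28, -0.02], 0.054]
    - [[1.0, -3.34, -0.02], 0.054]
    - [[0.82, -3.39, -0.03], 0.054]
    - [[0.63, -3.43, -0.02], 0.054]
    - [[0.45, -3.46, -0.03], 0.054]

```text
t: 17.85
position: [487.6, -39.0, 79.7]
ee_rot: [[0.995, -0.104, -0.001], [-0.104, -0.995, -0.0], [-0.001, 0.0, -1.0]]
wrist_force: [-0.3, 0.6, -4.1]
finger_gap: 21.5
```

>>> send_rows:
  steps:
    - [[0.26, -3.47, -0.02], 0.054]
    - [[0, 0, 0], 0]
    - [[0, 0, 0], 0]

```text
t: 18.23
position: [493.7, -6.6, 80.2]
ee_rot: [[0.988, -0.155, -0.001], [-0.155, -0.988, -0.001], [-0.001, 0.001, -1.0]]
wrist_force: [1.0, -0.2, -1.7]
finger_gap: 21.4
```

```bash
python3 - <<'E'
from h import *
st,im=snap('wrist','w11');print(st['position'],st['wrist_force'],np.degrees(np.arctan2(st['ee_rot'][1,0],st['ee_rot'][0,0])))
crop('w11',170,20,470,300,2.1,'w11c')
E
```

```text
[493.68983006  -6.55217592  80.18181928] [ 0.98317953 -0.24387923 -1.74994501] -8.942155999427753
```

View pics/w11c.png

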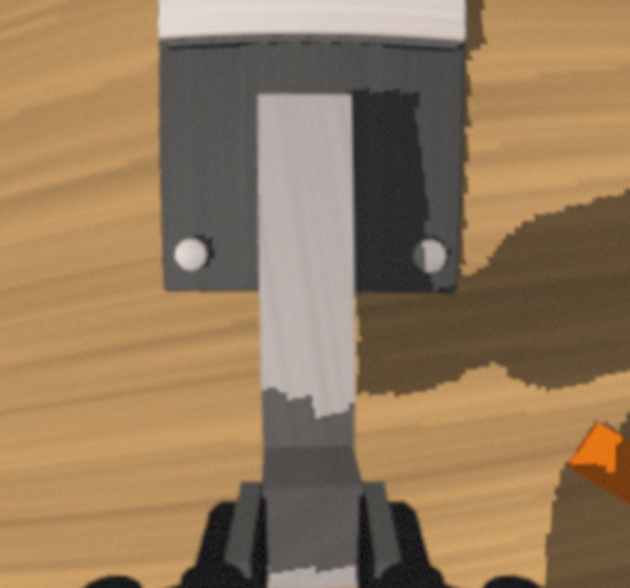

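```bash
python3 - <<'E'
from h import *
st,_=load('w11');f=lambda x,y:(170+x/2.1,20+y/2.1)
R,p=st['ee_rot'],st['position']
im=cv2.imread('pics/w11.png')
for q,z in(((159,37),35),((466,39),35),((160,292),12),((457,292),12)):
    X=onz('wrist',f(*q),z,st);print(X.round(1),'tool',(R.T@(X-p)).round(1))
t=p+R@[105,0,5.9];print('tip',t,onz('wrist',f(305,94),t[2],st))
u=(p+R@[0,0,9.9])[2];print('underside',u)
for c in (250,312,370): print(im[30:48,c-0 if c<0 else int(170+c/2.1)].mean(1).round())
E
```

```text
[630.9  21.7  35. ] tool [131.2 -49.3  45. ]
[614.8 -76.5  35. ] tool [130.5  50.2  45.1]
[542.6  43.1  12. ] tool [ 40.6 -56.7  68.1]
[525.2 -66.9  12. ] tool [40.6 54.6 68.2]
tip [597.40860651 -22.87903031  74.21028374] [598.3428766  -21.50489637  74.21028374]
underside 70.28182786879884
[211. 211. 210. 210. 204. 176. 135. 106.  92.  87.  70.  77.  82.  83.
  83.  80.  82.  81.]
[206. 208. 207. 205. 193. 167. 119.  93.  92.  79.  73.  78.  83.  83.
  85.  83.  83.  82.]
[205. 206. 205. 203. 200. 182. 148. 108.  92.  86.  76.  72.  79.  80.
  80.  81.  82.  81.]
```

>>> send_rows:
  steps:
    - [[0, 0, 1.5], 0]
    - [[0, 0, 1.5], 0]
    - [[0, 0, 1.5], 0]
    - [[0, 0, 0.5], 0]
    - [[0, 0, 0.3], 0]
    - [[0, 0, 0], 0]
    - [[0, 0, 0], 0]

```text
t: 19.15
position: [494.4, -5.9, 27.9]
ee_rot: [[0.988, -0.155, 0.001], [-0.155, -0.988, -0.0], [0.001, -0.0, -1.0]]
wrist_force: [-0.6, 0.4, -2.0]
finger_gap: 21.3
```

```bash
python3 - <<'E'
from h import *
st,im=snap('wrist','w12');print(st['position'],st['wrist_force'],np.degrees(np.arctan2(st['ee_rot'][1,0],st['ee_rot'][0,0])))
snap('scene','s12');crop('s12',255,200,365,300,7,'s12c')
E
```

```text
[494.40078369  -5.86796829  27.91471214] [-0.63141563  0.43346552 -2.03602415] -8.942343112286544
```

View pics/s12c.png

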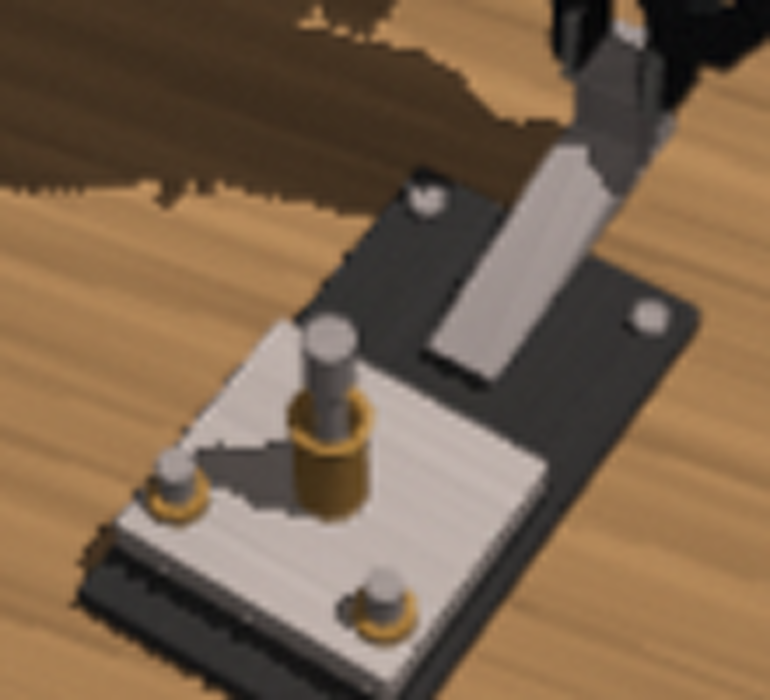

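The wedge hovers in line with the slot, just above the apron. I lower it until it touches.

>>> send_rows:
  steps:
    - [[0, 0, 0.2], 0]
    - [[0, 0, 0.2], 0]
    - [[0, 0, 0.1], 0]
    - [[0, 0, 0], 0]

```text
t: 19.75
position: [494.0, -5.9, 22.5]
ee_rot: [[0.988, -0.156, -0.0], [-0.156, -0.988, 0.0], [-0.0, 0.0, -1.0]]
wrist_force: [-0.6, 0.4, -2.3]
finger_gap: 21.3
```

>>> send_rows:
  steps:
    - [[0, 0, 0.1], 0]
    - [[0, 0, 0], 0]
    - [[0, 0, 0], 0]

```text
t: 20.12
position: [494.0, -5.9, 21.7]
ee_rot: [[0.988, -0.156, -0.0], [-0.156, -0.988, 0.0], [-0.0, -0.0, -1.0]]
wrist_force: [-1.4, 0.5, 0.1]
finger_gap: 21.4
```

>>> send_rows:
  steps:
    - [[0.7, 0, 0], 0]
    - [[0.7, 0, 0], 0]
    - [[0.7, 0, 0], 0]
    - [[0.7, 0, 0], 0]
    - [[0.7, 0, 0], 0]
    - [[0, 0, 0], 0]

```text
t: 20.88
position: [527.5, -11.1, 21.9]
ee_rot: [[0.988, -0.156, -0.002], [-0.156, -0.988, 0.001], [-0.003, -0.001, -1.0]]
wrist_force: [-4.8, 1.0, 6.8]
finger_gap: 21.2
```

```bash
python3 - <<'E'
from h import *
st,im=snap('wrist','w13');R,p=st['ee_rot'],st['position'];print(p,st['wrist_force'])
print('adv',(R.T@(p-np.array([493.7,-6.55,80.2]))).round(2))
crop('w13',170,20,470,300,2.1,'w13c')
E
```

```text
[527.46316022 -11.12320169  21.86383279] [-4.82130315  1.04387706  6.78606371]
adv [34.21 -0.69 58.25]
```

View pics/w13c.png

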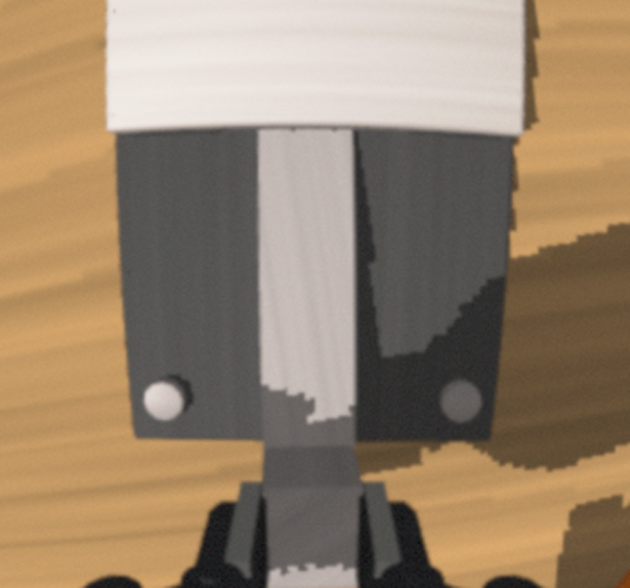

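```bash
python3 - <<'E'
from h import *
st,im=load('w13');R,p=st['ee_rot'],st['position']
f=lambda x,y:(170+x/2.1,20+y/2.1)
for q,z in (((107,130),35),((523,134),35),((136,438),12),((490,440),12)):
    print((R.T@(onz('wrist',f(*q),z,st)-p)).round(1))
E
```

```text
[ 97.  -48.8 -13.3]
[ 96.1  50.9 -13.4]
[  6.9 -53.6   9.9]
[ 6.3 54.9  9.8]
```

>>> send_rows:
  steps:
    - [[0.4, 0, 0], 0]
    - [[0.4, 0, 0], 0]
    - [[0.3, 0, 0], 0]
    - [[0, 0, 0], 0]

```text
t: 21.42
position: [534.2, -12.1, 21.8]
ee_rot: [[0.988, -0.156, -0.009], [-0.156, -0.988, 0.004], [-0.01, -0.002, -1.0]]
wrist_force: [-13.1, 2.9, 16.0]
finger_gap: 21.0
```

>>> send_rows:
  steps:
    - [[0.3, 0, 0], 0]
    - [[0.3, 0, 0], 0]
    - [[0.3, 0, 0], 0]
    - [[0, 0, 0], 0]

```text
t: 21.92
position: [535.6, -12.1, 21.8]
ee_rot: [[0.988, -0.156, -0.022], [-0.156, -0.988, 0.009], [-0.023, -0.005, -1.0]]
wrist_force: [-28.3, 4.6, 31.4]
finger_gap: 21.1
```

```bash
python3 - <<'E'
from h import *
st,im=snap('wrist','w14');R,p=st['ee_rot'],st['position'];print(p,st['wrist_force'])
a=(R.T@(p-np.array([527.46,-11.12,21.86])));print('adv',a.round(2),'inside',8.4+a[0])
E
```

```text
[535.55854548 -12.1166027   21.75837044] [-28.26605909   4.6295658   31.40595571]
adv [ 8.16 -0.28 -0.08] inside 16.555106921931277
```

The push is jamming: force is 28 N back and 31 N up, with the nose pitching down, so friction is loading the tip. I back off and remove the downward preload.

>>> send_rows:
  steps:
    - [[-0.6, 0, 0], 0]
    - [[-0.6, 0, -0.1], 0]
    - [[0, 0, -0.1], 0]
    - [[0, 0, 0], 0]
    - [[0, 0, 0], 0]

```text
t: 22.6
position: [536.0, -12.6, 23.1]
ee_rot: [[0.988, -0.155, -0.002], [-0.155, -0.988, 0.0], [-0.002, 0.0, -1.0]]
wrist_force: [-2.6, -0.1, -4.2]
finger_gap: 21.4
```

```bash
python3 - <<'E'
from h import *
st,im=snap('wrist','w15');R,p=st['ee_rot'],st['position'];print(p,st['wrist_force'],st['ft_torque'],R.round(4)[2])
a=(R.T@(p-np.array([527.46,-11.12,21.86])));print('adv',a.round(2),'inside',8.4+a[0])
snap('scene','s15');crop('s15',255,200,365,300,5,'s15c');crop('w15',200,60,440,300,2,'w15c')
b=cv2.imread('pics/s15c.png');c=cv2.imread('pics/w15c.png');cv2.imwrite('pics/c15.png',np.hstack([b[:480,:320],c]))
E
```

```text
[536.02591573 -12.55119097  23.09339604] [-2.60496432 -0.06197549 -4.16973545] [-0.1546248   0.80310552 -0.00919417] [-1.5e-03  2.0e-04 -1.0e+00]
adv [ 8.68  0.08 -1.25] inside 17.082346630127958
```

View pics/c15.png

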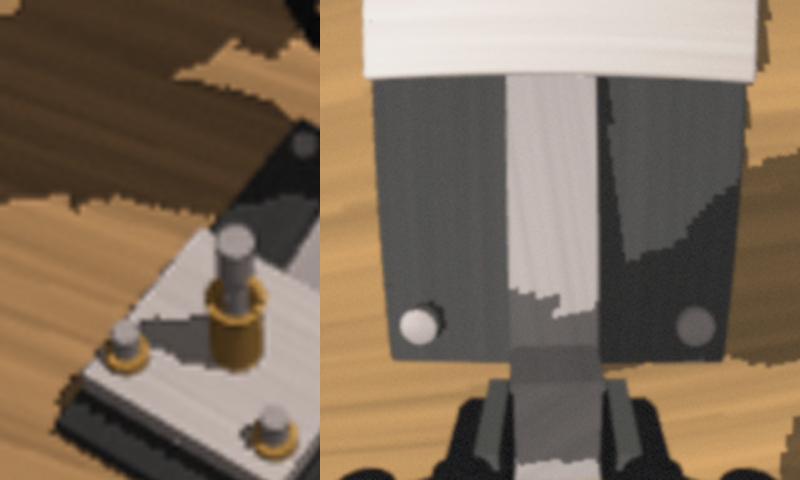

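>>> send_rows:
  steps:
    - [[0.2, 0, 0], 0]
    - [[0.2, 0, 0], 0]
    - [[0.2, 0, 0], 0]
    - [[0, 0, 0], 0]

```text
t: 23.2
position: [538.1, -12.4, 22.9]
ee_rot: [[0.988, -0.156, -0.008], [-0.156, -0.988, 0.003], [-0.008, -0.002, -1.0]]
wrist_force: [-10.3, 1.4, 1.3]
finger_gap: 21.6
```

>>> send_rows:
  steps:
    - [[0.2, 0, -0.05], 0]
    - [[0.2, 0, -0.05], 0]
    - [[0.2, 0, 0], 0]
    - [[0, 0, 0], 0]

```text
t: 23.7
position: [544.6, -13.2, 23.7]
ee_rot: [[0.988, -0.155, -0.007], [-0.155, -0.988, 0.003], [-0.008, -0.002, -1.0]]
wrist_force: [-8.1, 1.9, -2.8]
finger_gap: 21.5
```

>>> send_rows:
  steps:
    - [[0.2, 0, 0], 0]
    - [[0.2, 0, 0], 0]
    - [[0.2, 0, 0], 0]
    - [[0, 0, 0], 0]

```text
t: 24.2
position: [550.6, -14.1, 23.6]
ee_rot: [[0.988, -0.155, -0.007], [-0.155, -0.988, 0.003], [-0.008, -0.002, -1.0]]
wrist_force: [-7.8, 1.4, -3.0]
finger_gap: 21.9
```

```bash
python3 - <<'E'
from h import *
st,im=snap('wrist','w16');R,p=st['ee_rot'],st['position'];print(p,st['wrist_force'],R.round(4)[2])
a=(R.T@(p-np.array([527.46,-11.12,21.86])));print('adv',a.round(2),'inside',8.4+a[0])
crop('w16',160,40,460,300,2.2,'w16c')
E
```

```text
[550.56519378 -14.05621036  23.6337204 ] [-7.76052844  1.40859279 -3.00226442] [-0.0076 -0.0017 -1.    ]
adv [23.27 -0.68 -1.95] inside 31.666879989168848
```

View pics/w16c.png

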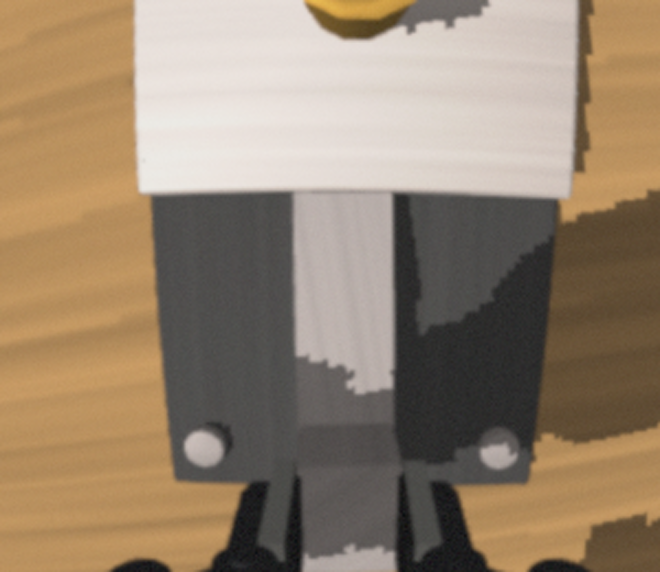

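>>> send_rows:
  steps:
    - [[0.2, 0, 0.02], 0]
    - [[0.2, 0, 0.03], 0]
    - [[0.15, 0, 0.02], 0]
    - [[0, 0, 0], 0]

```text
t: 24.75
position: [555.8, -14.8, 23.0]
ee_rot: [[0.988, -0.155, -0.008], [-0.155, -0.988, 0.003], [-0.008, -0.002, -1.0]]
wrist_force: [-8.9, 1.5, -1.2]
finger_gap: 21.4
```

>>> send_rows:
  steps:
    - [[0, 0, 0.05], 0]
    - [[0, 0, 0.05], 0]
    - [[0, 0, 0], 0]

```text
t: 25.12
position: [555.6, -14.7, 22.3]
ee_rot: [[0.988, -0.155, -0.008], [-0.155, -0.988, 0.004], [-0.008, -0.002, -1.0]]
wrist_force: [-10.7, 2.4, 0.2]
finger_gap: 21.3
```

```bash
cat > m.py <<'E'
from h import *
import sys
st,im=snap('wrist',sys.argv[1]);R,p=st['ee_rot'],st['position'];print(p,st['wrist_force'],R.round(4)[2],st['t'])
a=(R.T@(p-np.array([527.46,-11.12,21.86])));ins=8.4+a[0]
print('adv',a.round(2),'inside',ins,'flat lift',ins/5-4,'under block',p[2]-9.8-12,'tip',p[2]-21.8+105*R[2,0])
snap('scene','s_'+sys.argv[1])
E
python3 m.py w17; python3 - <<'E'
from h import *
crop('w17',160,40,460,300,2.2,'w17c')
ref=cv2.imread('pics/s7.png',0)
print(proj('scene',[666.3,-33,119]))
T=ref[242:275,294:311]
for n in('s12','s15','s_w17'):
    im=cv2.imread(f'pics/{n}.png',0)
    S=im[234:283,286:319]
    k=8;r=cv2.matchTemplate(cv2.resize(S,None,fx=k,fy=k,interpolation=cv2.INTER_CUBIC),cv2.resize(T,None,fx=k,fy=k,interpolation=cv2.INTER_CUBIC),cv2.TM_CCOEFF_NORMED)
    _,m,_,l=cv2.minMaxLoc(r);print(n,m,np.array(l)/k-8)
print(proj('scene',[666.3,-33,119])-proj('scene',[666.3,-33,123]))
E
```

```text
[555.56850745 -14.74884784  22.27761152] [-10.69039144   2.43990191   0.15408602] [-0.0082 -0.0023 -1.    ] 25.125
adv [28.33 -0.78 -0.65] inside 36.72685009600068 flat lift 3.3453700192001365 under block 0.47761152348078895 tip -0.37956506486588404
[301.17769154 248.40483338]
s12 0.9881981015205383 [ 0.    -0.125]
s15 0.9732652902603149 [ 0.    -0.125]
s_w17 0.9492783546447754 [ 0.   -1.25]
[0.03696764 1.12601146]
```

View pics/w17c.png

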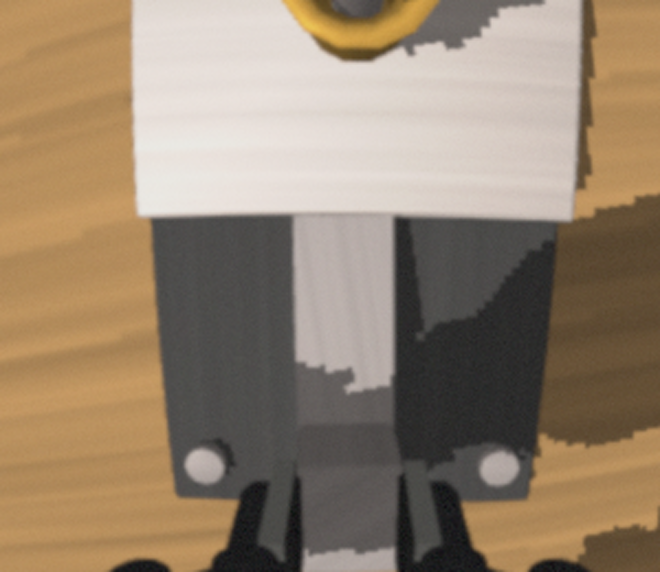

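```bash
python3 - <<'E'
from h import *
from scipy.optimize import brentq
def sub(row,x0,x1,thr):
    for x in range(x0,x1,1 if x1>x0 else -1):
        nx=x+(1 if x1>x0 else -1)
        if row[x]>=thr>row[nx]: return x+(nx-x)*(row[x]-thr)/(row[x]-row[nx])
for n,rows in(('w13',range(66,80,2)),('w15',range(82,95,2)),('w16',range(110,125,2)),('w17',range(120,134,2))):
    st,im=load(n);R,p=st['ee_rot'],st['position'];b=im[:,:,0].astype(float);o=[]
    for y in rows:
        l=sub(b[y],250,190,150);r=sub(b[y],400,460,150)
        if l is None or r is None: continue
        def g(z):
            A=R.T@(onz('wrist',(l,y),z,st)-p);B=R.T@(onz('wrist',(r,y),z,st)-p);return np.linalg.norm(A[1]-B[1])-100.0
        o.append(brentq(g,0,80))
    print(n,np.round(o,1),np.mean(o))
E
```

```text
w13 [34.5 34.4 34.3 34.4 34.5 34.2 34.2] 34.3540060370211
w15 [34.5 34.7 34.5 34.3 34.3 34.3 34.7] 34.47821677923031
w16 [37.4 37.4 37.5 37.7 37.5 37.5 37.5 37.5] 37.514544753601015
w17 [38.5 38.3 38.1 38.1 38.2 38.5 38.3] 38.290305487224764
```

>>> send_rows:
  steps:
    - [[-0.15, 0, 0], 0]
    - [[0, 0, 0], 0]
    - [[0, 0, 0], 0]
    - [[0, 0, 0], 0]
    - [[0, 0, 0], 0]
    - [[0, 0, 0], 0]
    - [[0, 0, 0], 0]
    - [[0, 0, 0], 0]

```text
t: 26.22
position: [555.7, -14.8, 22.4]
ee_rot: [[0.988, -0.155, -0.005], [-0.155, -0.988, 0.003], [-0.005, -0.002, -1.0]]
wrist_force: [-7.1, 1.2, -0.7]
finger_gap: 21.2
```

```bash
python3 m.py w18; python3 - <<'E'
from h import *
crop('s_w18',200,130,500,380,2.2,'s18c')
E
```

```text
[555.67695071 -14.76326869  22.41254879] [-7.14660696  1.15716824 -0.70481846] [-0.0053 -0.0018 -1.    ] 26.225
adv [28.44 -0.77 -0.7 ] inside 36.837322308029286 flat lift 3.3674644616058576 under block 0.6125487946877968 tip 0.05214758842881562
```

View pics/s18c.png

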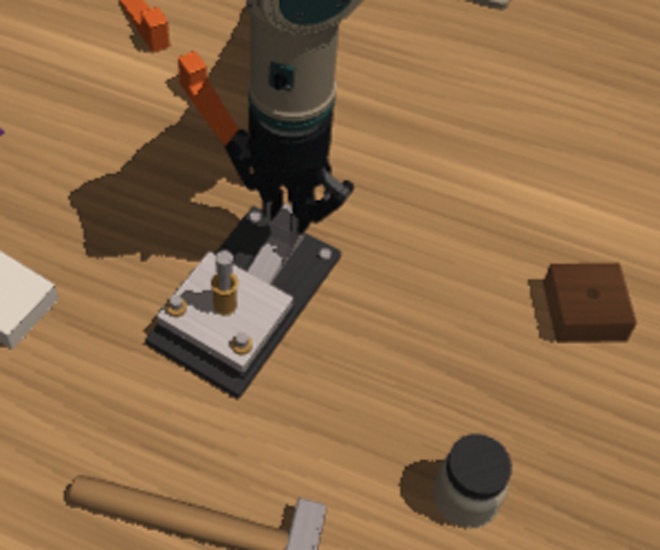

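It is stable: the wedge is in the slot and held, the punch is in the tube, the plate is level, and the jar and block are where they were. Handing in.

```bash
python3 -c "
from cell import order,telemetry
print(order.close_job());s=telemetry.sense();print(s['t'],s['position'],s['wrist_force'])"
```

```text
the job is handed in; nothing more can be done
None
the job is handed in; nothing more can be done
```

The job is done and was handed in at about 26 s. The punch is in the brass tube, and the wedge, still gripped, holds the plate about 3.3 to 4 mm up.

- **Punch:** I pushed it down until it stopped moving. The force then rose to 12 N, with the tip about 38 mm above the bench against a nominal 39 mm.
- **Lift:** The wedge tip is about 36.8 mm inside the slot, which gives 3.4 mm by the taper. The camera checks gave 3.9 mm (wrist) and about 4.0 mm (scene), so they disagree slightly, but all fall in the 3 to 4 mm range.
- **Holding:** After I eased off slightly, the wedge stayed put for the next second with about 7 N of push.
- **Bystanders:** The jar and white soldering block look undisturbed in the last picture, though I did not measure their positions. The arm did not touch the orange and purple look-alikes.
- **Problem on the way:** The first push jammed, with about 28 N back and 31 N up at the wrist. I backed off, took away the downward pressure, and it then went in with about 8 to 11 N.

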